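# Clamp a brass blank in the crank fixture

### The job

Pick up the brass blank and set it flat in the channel of the grey clamping fixture, its long side along the channel, between the blue jaw and the steel stop. Then take the red loose sleeve of the crank between the fingers and wind the crank clockwise (seen from above), keeping hold of the sleeve for as long as the crank turns, until the jaw has pushed the blank against the stop and you feel it bite: clamped firmly, but not overtightened, which would mark the blank. Let go, leave the blank clamped, and do not disturb the tin, the oil bottle or the screwdriver.

Things in the scene. Friction and masses are not known exactly. Their poses are not given: they have to be found in the camera images.
- blank: loose brass block, 30 mm along its x, 50 mm along its y, 44 mm tall, about 0.45 kg, a dark dot on top; origin at the centre of its underside. It lies on the bench to the robot's left. It goes into the fixture with its y along the fixture's y, either way round.
- fixture: fixed grey clamp, base plate 130 (x) by 360 (y) by 30 mm high, yaw up to 0.3 rad either way; origin on the bench; plate from y = -190 to 170 mm. Channel: floor 30 mm above the bench, between two rails 5 mm high, 36 mm apart, y = -45 to 160 mm, centred on x = 0. Green gearbox 74 mm high at y < -77 mm carries the crank. Every part is within 160 mm of the bench.
- nest (a point): point on the channel floor, 30 mm above the bench, fixture x = 0, y = 67 mm: a good place for the blank's origin, clear of jaw and stop at every start; axes as the fixture's. Beyond it the steel stop (56 mm wide, top 66 mm above the bench) crosses the channel; it is adjustable, its face anywhere from fixture y = 109 to 121 mm, and no sensor reports it: feel for it.
- jaw: blue sliding jaw faced with black rubber, 52 mm wide, top 70 mm above the bench; origin at the middle of the facing (looks to the fixture's +y), 32 mm above the bench, at fixture y = -21 mm + 10 mm per rad of crank. It moves only with the crank. The facing gives 1 mm per 10 N. Aim for about 20 N of clamping: above 10 N after letting go, never over 40 N.
- hub (a point): point on the crank's vertical axis at the height of the crank arm, 90 mm above the bench, at fixture x = 0, y = -120 mm; fixed, axes as the fixture's. At crank angle a the arm points to the fixture direction (cos a, -sin a, 0).
- crank (a joint): crank angle, rad; starts at 0 to 1.5, range 0 to 11.5, grows clockwise seen from above and closes the jaw, 10 mm per rad. Steady drag of 0.35 N m: about 6.4 N along the circle at the sleeve while it turns; it stays where it is left. Once the blank is squeezed against the stop, each 10 N of clamping adds 1.8 N at the sleeve, so about 10 N of hand force is right.
- sleeve: red upright grip sleeve with black grooves on the end of the crank arm, 24 mm diameter, 54 mm tall, 97 to 151 mm above the bench; origin at its middle, 124 mm above the bench, 55 mm from the crank's axis. It spins freely on its pin, so the hand need not turn with the crank. A thin cap above it ends at 156 mm.
- tin: bystander: round jar with a yellow cap, 56 mm diameter, 55 mm tall; origin at the centre of its underside. It stands to the robot's left about 13 cm from the blank; the two may have swapped places.
- oil: bystander: oil bottle, 48 mm diameter, 130 mm tall, red cap, beyond the fixture; origin at the centre of its underside.
- driver: bystander: screwdriver lying on the bench to the robot's right.
Mind the look-alikes: they are no part of the job. Of the things that look like the blank, take the one that is farthest to the robot's right at the start.

How it is judged:
By the outcome, as a careful person would: the job done as asked, in the order asked, and still so for the second after the job is handed in, with the robot touching nothing.
It also fails if it takes over 72 s, if anything falls off the work surface, if the arm or the gripper's body presses on something with over 40 N, if the wrist force passes 120 N, or if a joint passes its speed limit or range.

### The arm

A 6-joint arm with a two-finger parallel gripper is mounted at the origin on the work surface. World frame = base frame: x ahead of the robot, y to its left, z up, the work surface at z = 0. Lengths are in m, angles in rad, forces in N, time in s.
With the tool pointing down it reaches from about 0.4 to 0.825 m from the base axis. Payload 7 kg.
Tool frame: the origin (TCP) lies at the centre of the arm's flange, where the gripper is bolted on; the fingertips stand 178 mm ahead of it and the grasp point (between the pads) lies 159 mm ahead of it; z points along the fingers, y is the direction in which the jaws open and shut (so a half turn about z gives the same grasp; the last joint's range is limited). The gripper opens to 88 mm and grips with 3 to 60 N. Pads are 19 mm wide; open, the fingers measure 130 mm over their backs; the gripper's body (78 mm by 193 mm) begins 47 mm behind the grasp point.
Start: joints at [-0.935, 0.359, 0.012, 0, -1.224, -0.288], TCP at [0.23, -0.635, 0.405] pointing down, gripper open.
Joint ranges: [-3.07, 3.07], [-1.43, 2.12], [-1.02, 1.25], [-3.03, 1.67], [-3.05, -0], [-3.03, 3.03]. Speed limits (rad/s): [2.39, 2.39, 3.01, 3.14, 3.14, 3.14].

### API

Orientations are given as [roll, pitch, yaw] about the fixed x, y, z axes, in that order (R = Rz(yaw) Ry(pitch) Rx(roll)).
In Python, from station import * gives the robot as it stands.
- The arm moves only by the tool send_rows, never from a script. Its argument "motion" is a list of rows, each an object with "offset": the shift along the tool's x, y, z in cm, a list of three; "turn": the turn about the tool's z in degrees. In form: [{"offset": [x, y, z], "turn": turn}, ...]. A call has 1 to 8 rows; each row is the pose to reach, as a shift and turn from the pose commanded when the call began, along the tool's axes at that moment; what a row does not reach only later rows make up. A row lasts 1/10 s, in which the tool goes at most 50 mm and 8.59 degrees, less where a joint would pass 70% of its speed; a pose out of reach is approached as far as the arm can. A call with a gripper value outside its range is refused whole. "hand" is the opening, from -1 (shut) to 1 (fully open), set as the call begins (left out, the last holds). The fingers move at their own pace and stop on an object; "squeeze" is the grip in N (left out, the last holds). Time passes only in rows, so rows that repeat a pose let the fingers close. It gives the time, the measured TCP pose, the force and the opening at its end, in the units of the state.
- get_state(): the state, without advancing time (a new reading comes with each control period).
- grab_frame(name): name is "side" or "top" or "wrist"; returns a dict with "frame" (420x560x3 uint8, blue, green, red), "range_z" (420x560 float32, m along the optical axis (not along the pixel's ray), 0 where there is no reading), "vertical_fov" (degrees; the focal length in pixels is half the picture's height over the tangent of half this angle, whatever the lens; pixels are square), "cx", "cy" (the principal point, pixels), "cam_to_world" (4x4, takes a point from camera to world coordinates). Camera axes: x right, y up, looking along -z (the intrinsics and any distortion apply to the point x, -y, -z); pixel columns grow to the right and rows downward; lengths in m; the calibration is good to about 2 mm. The wrist camera is an equidistant fisheye: a pixel r from the principal point sees the ray r / f radians off the axis. A picture is of the moment at which its call begins.
- job_done(): hands the job in, once; it reports no verdict.
The state is a dict: "t": time; "q": joint angles; "qd": joint speeds; "joint_efforts": joint torques, N m; "eef_pos": TCP position; "ee_rot": TCP orientation; "force": force on the tool from outside, world axes, zero at the start; "moment": the same for the moment, N m; "width": finger opening in m.
Only numpy, scipy, OpenCV 4.12 (cv2) and the standard library are available. Lean on these libraries where they do the work, as an engineer would, in place of code of your own. Each camera call takes 0.05 s, during which the arm holds its last target. There are 200 camera calls.

## Working session

There is one attempt and no reset: what is moved stays moved. The work goes in short steps, Python scripts to look and compute and a tool call to move; the robot and the scene stay as the last step left them, time stands still between calls to the robot, and variables do not carry over. Pictures are saved under pics/ and viewed, about 8 in all and at most 12, crops included, and the job is handed in when it is done.

Besides the shell and the picture viewer there is one more tool, called after "Emit:" as name(argument=value, ...), one argument or row to a line, values as JSON. send_rows: Moves the arm, as the interface text tells. Its arguments: {"type":"object","properties":{"motion":{"type":"array"},"hand":{"type":"number"},"squeeze":{"type":"number"}},"required":["motion"]}

```bash
mkdir -p pics; cat > h.py <<'E'
from station import *
import numpy as np, cv2
def pts(f):
    h,w=f["range_z"].shape; F=h/2/np.tan(np.radians(f["vertical_fov"])/2)
    v,u=np.mgrid[:h,:w]; z=f["range_z"]; x=(u-f["cx"])/F; y=(v-f["cy"])/F
    P=np.stack([x*z,-y*z,-z,np.ones_like(z)],-1)@np.array(f["cam_to_world"]).T
    P=P[...,:3]; P[z==0]=np.nan
    return P
E
python3 - <<'E'
from h import *
s=get_state(); print({k:np.round(v,3) for k,v in s.items()})
for n in ("top","side"):
    f=grab_frame(n); np.save(n+".npy",pts(f)); cv2.imwrite(f"pics/{n}0.png",f["frame"]); print(n,{k:v for k,v in f.items() if k not in("frame","range_z")})
E
```

```text
{'t': np.float64(0.0), 'q': array([-0.935,  0.359,  0.011, -0.   , -1.224, -0.288]), 'qd': array([ 0.   , -0.001, -0.   ,  0.   , -0.   , -0.   ]), 'joint_efforts': array([ 1.0000e-03, -5.8272e+01,  2.9307e+01,  6.9970e+00,  7.0000e-03,
       -0.0000e+00]), 'eef_pos': array([ 0.23 , -0.634,  0.404]), 'ee_rot': array([ 3.14 , -0.   , -2.794]), 'force': array([ 0.506,  0.786, -0.765]), 'moment': array([-0.017, -0.013,  0.035]), 'width': np.float64(0.088)}
top {'vertical_fov': 44.26157463626695, 'cx': 283.825839448872, 'cy': 209.06580286479172, 'cam_to_world': array([[ 0.02234362,  0.99589313, -0.0877362 ,  0.43859394],
       [-0.9997441 ,  0.02256765,  0.00156221, -0.01365579],
       [ 0.0035358 ,  0.08767884,  0.99614252,  1.29297142],
       [ 0.        ,  0.        ,  0.        ,  1.        ]])}
side {'vertical_fov': 44.460655207241196, 'cx': 270.8549528000169, 'cy': 222.32055397638214, 'cam_to_world': array([[-0.94092955,  0.24696555, -0.23164543,  0.1847596 ],
       [-0.33812719, -0.72155244,  0.60417885,  0.92569371],
       [-0.01793296,  0.64681535,  0.76243578,  1.30898148],
       [ 0.        ,  0.        ,  0.        ,  1.        ]])}
```

View pics/top0.png

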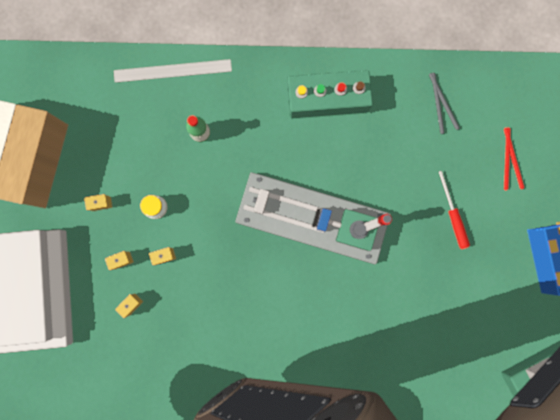

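The four blank look-alikes are at (96,202), (118,261), (161,256) and (127,306). (161,256) is farthest right and about 13 cm from the tin (152,206), so it fits. The fixture is at (315,218), the gearbox at (362,229), the sleeve at (384,219) and the stop at (258,200).

```bash
cat > m.py <<'E'
from h import *
def rect(P,m,lo,hi):
    q=P[m&(P[...,2]>lo)&(P[...,2]<hi)][:,:2]
    return cv2.minAreaRect((q*1000).astype(np.float32)),len(q)
P=np.load("top.npy")
im=cv2.imread("pics/top0.png")
print("bench z",np.nanmedian(P[340:350,200:300,2]))
def win(u,v,r,rv=None):
    m=np.zeros(P.shape[:2],bool); m[v-(rv or r):v+(rv or r),u-r:u+r]=1; return m
for c in [(96,202),(118,261),(161,256),(127,306)]:
    print("blank",c,rect(P,win(*c,17),.036,.055), np.nanmedian(P[c[1]-2:c[1]+3,c[0]-2:c[0]+3].reshape(-1,3),axis=0))
print("tin",P[206,152])
print("plate",rect(P,win(315,218,90,60),.022,.2))
hsv=cv2.cvtColor(im,cv2.COLOR_BGR2HSV)
red=((hsv[...,0]<8)|(hsv[...,0]>172))&(hsv[...,1]>120)
m=win(384,219,14)&red&(P[...,2]>.08); q=P[m]; print("sleeve",len(q),np.median(q,0),q.min(0),q.max(0))
blue=(abs(hsv[...,0]-110)<12)&(hsv[...,1]>120)
m=win(324,219,18)&blue&(P[...,2]>.06)
print("jaw",np.median(P[m],0))
print("stop",P[200,260],"hub",P[230,357])
cv2.imwrite("pics/crop0.png",np.hstack([cv2.resize(im[180:330,70:190],None,fx=3.2,fy=3.2,interpolation=2),cv2.resize(im[165:270,230:400],None,fx=2.35,fy=480/105,interpolation=2)]))
E
python3 m.py
```

```text
bench z -3.0212504763982295e-05
blank (96, 202) (((555.0576171875, 443.9559326171875), (30.11701774597168, 51.822357177734375), 11.67772102355957), 269) [0.55557569 0.4408917  0.0440083 ]
blank (118, 261) (((415.250732421875, 385.0267028808594), (30.416671752929688, 51.301551818847656), 22.743019104003906), 271) [0.41426718 0.38083751 0.0443044 ]
blank (161, 256) (((428.1294250488281, 279.7079772949219), (29.897010803222656, 51.378482818603516), 18.815027236938477), 267) [0.42855273 0.27763093 0.0437105 ]
blank (127, 306) (((307.3919982910156, 354.73297119140625), (30.504850387573242, 52.5687255859375), 48.219295501708984), 285) [0.30784481 0.35376917 0.04481911]
tin [0.54771818 0.30126463 0.05645811]
plate (((529.7920532226562, -86.05491638183594), (360.3730163574219, 130.47616577148438), 74.55016326904297), 7710)
sleeve 60 [ 0.51953986 -0.23383616  0.14726388] [ 0.5110064  -0.2492833   0.11503606] [ 0.53442717 -0.22991498  0.15748151]
jaw [nan nan nan]
stop [0.56680199 0.04167232 0.06888861] hub [ 0.49914284 -0.18639319  0.09561144]
  return _methods._mean(a, axis=axis, dtype=dtype,
  ret = um.true_divide(
```

View pics/crop0.png

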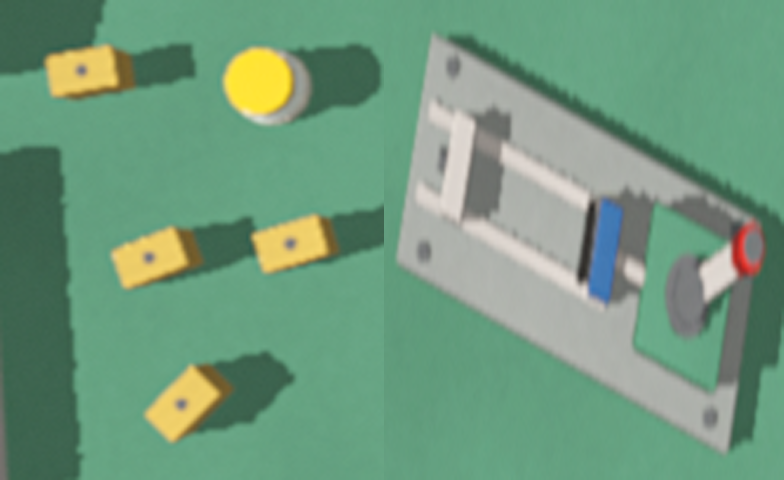

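The enlarged crop confirms it: the rightmost block of the four (crop px (290,243), image (161,256)) is the blank. The fixture's jaw, stop and crank match the description. Next I'll cross-check the fixture with the side camera and work out the moves.

```bash
cat >> h.py <<'E'
def rel(p,psi,p0=None,psi0=None):
    """offset cm / turn deg from pose (p0,psi0) (default measured) to p,psi (deg)"""
    s=get_state()
    if p0 is None: p0=np.array(s["eef_pos"]); psi0=np.degrees(s["ee_rot"][2])
    a=np.radians(psi0); d=(np.array(p)-p0)*100
    X=np.array([np.cos(a),np.sin(a)]);Y=np.array([np.sin(a),-np.cos(a)])
    return np.round([d[:2]@X,d[:2]@Y,-d[2]],2), round(-((psi-psi0+180)%360-180),1)
E
python3 - <<'E'
from h import *
P=np.load("side.npy")
def mr(c,r,lo,hi):
    d=np.hypot(P[...,0]-c[0],P[...,1]-c[1]); q=P[(d<r)&(P[...,2]>lo)&(P[...,2]<hi)]
    print(cv2.minAreaRect((q[:,:2]*1000).astype(np.float32)),len(q))
print("side"); mr((.428,.279),.04,.038,.06); mr((.53,-.086),.2,.024,.036); mr((.53,-.086),.23,.022,.2)
p0=[.23,-.635,.405];d0=np.degrees(-2.794)
print(rel([.5,-.25,.40],-110,p0,d0)); print(rel([.428,.279,.36],-71.2,[.5,-.25,.40],-110))
E
```

```text
side
((431.5766296386719, 280.88287353515625), (27.841920852661133, 52.317527770996094), 19.112924575805664) 185
((533.7803955078125, -84.07296752929688), (366.1901550292969, 134.46527099609375), 74.67086029052734) 2199
((533.862548828125, -84.09548950195312), (366.1901550292969, 134.6356658935547), 74.67086029052734) 3704
(array([-38.5,  27. ,   0.5]), np.float64(-50.1))
(array([-47.25,  24.86,   4.  ]), -38.8)
```

Emit:
send_rows(
  motion=[
    {"offset":[-4.8,3.4,0],"turn":-6},
    {"offset":[-9.6,6.8,0],"turn":-12},
    {"offset":[-14.4,10.2,0],"turn":-18},
    {"offset":[-19.2,13.5,0],"turn":-25},
    {"offset":[-24,16.9,0.3],"turn":-31},
    {"offset":[-28.9,20.2,0.5],"turn":-37},
    {"offset":[-33.7,23.6,0.5],"turn":-43},
    {"offset":[-38.5,27,0.5],"turn":-50},
  ],
)

```text
t: 0.9
eef_pos: [0.4603, -0.3052, 0.4]
ee_rot: [3.141, 0.0, -1.917]
force: [1.2, -0.8, 1.0]
width: 0.0879
```

Emit:
send_rows(
  motion=[
    {"offset":[-4.4,2.3,0],"turn":-5},
    {"offset":[-8.8,4.6,0],"turn":-10},
    {"offset":[-13.2,6.9,0],"turn":-15},
    {"offset":[-17.6,9.2,0],"turn":-20},
    {"offset":[-22,11.5,0],"turn":-24},
    {"offset":[-26.4,13.8,0],"turn":-29},
    {"offset":[-30.8,16.1,0],"turn":-34},
    {"offset":[-35.2,18.4,0],"turn":-38},
  ],
)

```text
t: 1.7
eef_pos: [0.4066, 0.0883, 0.4004]
ee_rot: [-3.141, 0.0, -1.254]
force: [1.6, -0.1, 0.1]
width: 0.0879
```

```bash
python3 - <<'E'
from h import *
s=get_state(); print(s["t"],s["eef_pos"],np.degrees(s["ee_rot"]))
print(rel([.430,.280,.33],-71))
E
```

```text
1.7 [0.40662858 0.08832522 0.40042971] [-1.79960421e+02  1.93033309e-02 -7.18657275e+01]
(array([-17.49,  -8.19,   7.04]), np.float64(-0.9))
```

Emit:
send_rows(
  motion=[
    {"offset":[-4,-2,1.5],"turn":0},
    {"offset":[-8,-4,3],"turn":0},
    {"offset":[-12,-6,5],"turn":0},
    {"offset":[-15.5,-7.5,6.5],"turn":0},
    {"offset":[-16.7,-8,7],"turn":0},
    {"offset":[-16.7,-8,7],"turn":0},
    {"offset":[-16.7,-8,7],"turn":0},
  ],
)

```text
t: 2.4
eef_pos: [0.4322, 0.2697, 0.3301]
ee_rot: [3.141, -0.001, -1.258]
force: [0.3, -0.6, 0.3]
width: 0.0876
```

```bash
cat >> h.py <<'E'
def wpts(f):
    h,w=f["range_z"].shape; F=h/2/np.tan(np.radians(f["vertical_fov"])/2)
    v,u=np.mgrid[:h,:w]; z=f["range_z"]; dx=u-f["cx"]; dy=v-f["cy"]; r=np.hypot(dx,dy)+1e-9
    t=np.tan(np.minimum(r/F,1.5)); P=np.stack([dx/r*t*z,-dy/r*t*z,-z,np.ones_like(z)],-1)@np.array(f["cam_to_world"]).T
    P=P[...,:3]; P[z==0]=np.nan
    return P
def mr(P,c,r,lo,hi):
    d=np.hypot(P[...,0]-c[0],P[...,1]-c[1]); q=P[(d<r)&(P[...,2]>lo)&(P[...,2]<hi)]
    print(cv2.minAreaRect((q[:,:2]*1000).astype(np.float32)),len(q))
E
python3 - <<'E'
from h import *
f=grab_frame("wrist"); P=wpts(f); cv2.imwrite("pics/w1.png",f["frame"])
s=get_state(); print(s["t"],s["eef_pos"],np.degrees(s["ee_rot"]),f["vertical_fov"])
mr(P,(.43,.28),.04,.036,.055)
print(rel([.430,.280,.191],-71))
E
```

```text
2.45 [0.43224064 0.26934286 0.33049407] [ 1.79991230e+02 -4.70761958e-03 -7.20917492e+01] 65.70646984690485
((430.719970703125, 280.3154602050781), (29.450946807861328, 49.1988525390625), 18.40685272216797) 1916
(array([-1.08, -0.11, 13.95]), np.float64(-1.1))
```

View pics/w1.png

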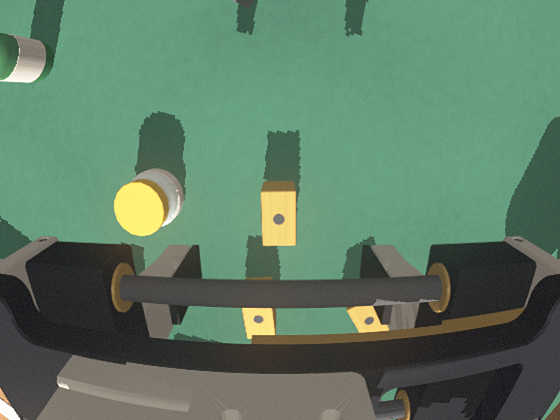

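The chosen blank is at (279,215), the tin at (140,208), and another look-alike sits behind at (258,320). The wrist fit (0.4307, 0.2803) agrees with the other two cameras. Descending to grip.

Emit:
send_rows(
  motion=[
    {"offset":[-1.1,-0.1,2],"turn":-0.5},
    {"offset":[-1.1,-0.1,5],"turn":-0.5},
    {"offset":[-1.1,-0.1,8],"turn":-0.5},
    {"offset":[-1.1,-0.1,11],"turn":-0.5},
    {"offset":[-1.1,-0.1,13],"turn":-0.5},
    {"offset":[-1.1,-0.1,13.9],"turn":-0.5},
    {"offset":[-1.1,-0.1,13.9],"turn":-0.5},
  ],
)

```text
t: 3.15
eef_pos: [0.43, 0.28, 0.191]
ee_rot: [3.141, -0.001, -1.25]
force: [0.0, -0.2, 0.5]
width: 0.0877
```

Emit:
send_rows(
  motion=[
    {"offset":[0,0,0],"turn":0},
    {"offset":[0,0,0],"turn":0},
    {"offset":[0,0,0],"turn":0},
    {"offset":[0,0,0],"turn":0},
    {"offset":[0,0,0],"turn":0},
    {"offset":[0,0,0],"turn":0},
  ],
  hand=-1,
  squeeze=40,
)

```text
t: 3.75
eef_pos: [0.4299, 0.281, 0.1914]
ee_rot: [-3.141, 0.0, -1.249]
force: [-0.1, 0.3, 0.5]
width: 0.0453
```

Emit:
send_rows(
  motion=[
    {"offset":[0,0,0],"turn":0},
    {"offset":[0,0,0],"turn":0},
    {"offset":[0,0,0],"turn":0},
    {"offset":[0,0,0],"turn":0},
  ],
)

```text
t: 4.15
eef_pos: [0.4299, 0.281, 0.1912]
ee_rot: [3.142, -0.0, -1.249]
force: [-0.5, -0.1, 0.8]
width: 0.0298
```

Emit:
send_rows(
  motion=[
    {"offset":[0,0,-1],"turn":0},
    {"offset":[0,0,-4],"turn":0},
    {"offset":[0,0,-8],"turn":0},
    {"offset":[0,0,-11],"turn":0},
    {"offset":[0,0,-12],"turn":0},
    {"offset":[0,0,-12],"turn":0},
  ],
)

```text
t: 4.75
eef_pos: [0.4298, 0.2809, 0.3123]
ee_rot: [-3.14, 0.002, -1.249]
force: [0.4, 0.8, -6.0]
width: 0.0296
```

```bash
python3 - <<'E'
from h import *
s=get_state(); print(s["t"],s["eef_pos"],np.degrees(s["ee_rot"]),s["width"],s["force"])
d=np.degrees
a=np.radians(74.6); y=np.array([np.cos(a),np.sin(a)]); c=np.array([.532,-.085]); o=c+.01*y
n=o+.067*y; print("nest",n); print(rel([*n,.33],-105.4))
E
```

```text
4.75 [0.42983018 0.28088712 0.31233986] [-1.79894420e+02  1.02032329e-01 -7.15880653e+01] 0.02962810722759226 [ 0.35798106  0.76889217 -6.00283639]
nest [ 0.55244782 -0.01076465]
(array([31.55, -2.42, -1.77]), np.float64(33.8))
```

Emit:
send_rows(
  motion=[
    {"offset":[2,0,-0.5],"turn":3},
    {"offset":[6.5,-0.5,-1],"turn":8},
    {"offset":[11,-1,-1.7],"turn":13},
    {"offset":[15.5,-1.4,-1.7],"turn":18},
    {"offset":[20,-1.8,-1.7],"turn":23},
    {"offset":[24.5,-2.1,-1.7],"turn":28},
    {"offset":[29,-2.4,-1.7],"turn":32},
    {"offset":[31.5,-2.4,-1.7],"turn":33.8},
  ],
)

```text
t: 5.55
eef_pos: [0.5523, -0.0132, 0.3254]
ee_rot: [3.138, -0.002, -1.844]
force: [-0.3, 0.6, -4.8]
width: 0.0294
```

Emit:
send_rows(
  motion=[
    {"offset":[0,0,0],"turn":0},
    {"offset":[0,0,0],"turn":0},
    {"offset":[0,0,0],"turn":0},
    {"offset":[0,0,0],"turn":0},
  ],
)

```text
t: 5.95
eef_pos: [0.5519, -0.0095, 0.3276]
ee_rot: [3.141, -0.0, -1.838]
force: [0.3, -0.1, -4.7]
width: 0.0296
```

```bash
python3 - <<'E'
from h import *
f=grab_frame("wrist"); P=wpts(f); np.save("w2.npy",P); cv2.imwrite("pics/w2.png",f["frame"])
s=get_state(); print(s["t"],s["eef_pos"],np.degrees(s["ee_rot"]),s["width"],s["force"])
mr(P,(.53,-.086),.2,.025,.033)
# rails: points at 33-37 mm in fixture coords
a=np.radians(74.6); y=np.array([np.cos(a),np.sin(a)]); x=np.array([y[1],-y[0]]); o=np.array([.532,-.085])+.01*y
L=np.stack([(P[...,:2]-o)@x,(P[...,:2]-o)@y,P[...,2]],-1)*1000
m=(L[...,2]>33)&(L[...,2]<38)&(abs(L[...,0])<35)&(L[...,1]>-20)&(L[...,1]<105)
q=L[m]
for sgn in(-1,1):
    r=q[np.sign(q[:,0])==sgn]
    if len(r)>10: print(sgn,len(r),np.percentile(r[:,0],[2,50,98]),np.polyfit(r[:,1],r[:,0],1),r[:,1].min(),r[:,1].max())
E
```

```text
6.0 [ 0.55202078 -0.00944368  0.32790068] [ 1.79973191e+02 -6.25756123e-03 -1.05288012e+02] 0.02972848454327259 [-0.06547206  1.0019715  -4.77977781]
((534.5481567382812, -75.81402587890625), (229.5625762939453, 130.7962188720703), 74.65869903564453) 23904
-1 1220 [-28.01967309 -23.19111915 -18.15571688] [-3.20081188e-03 -2.30236324e+01] -19.77622205068656 81.53159361624563
1 1263 [18.16610679 23.39432926 27.91717357] [5.84635780e-03 2.30567433e+01] -19.740865603048054 90.64451523460086
```

View pics/w2.png

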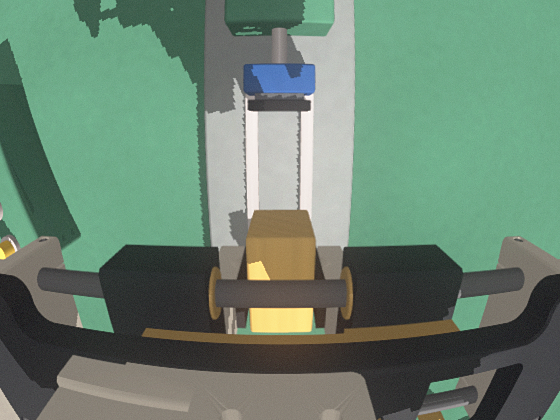

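The fixture fit checks out: the rails are symmetric at ±18 to ±28 mm in my fixture frame. The blank at (280,265) is centred between the rails at 248 and 312, with the jaw at (280,85). Lowering it.

Emit:
send_rows(
  motion=[
    {"offset":[0,0,2],"turn":0},
    {"offset":[0,0,5],"turn":0},
    {"offset":[0,0,8],"turn":0},
    {"offset":[0,0,9.3],"turn":0},
    {"offset":[0,0,9.8],"turn":0},
    {"offset":[0,0,9.8],"turn":0},
    {"offset":[0,0,9.8],"turn":0},
  ],
)

```text
t: 6.7
eef_pos: [0.553, -0.01, 0.2315]
ee_rot: [-3.14, 0.001, -1.838]
force: [0.6, -0.2, -4.8]
width: 0.0293
```

Emit:
send_rows(
  motion=[
    {"offset":[0,0,0.2],"turn":0},
    {"offset":[0,0,0.4],"turn":0},
    {"offset":[0,0,0.5],"turn":0},
    {"offset":[0,0,0.5],"turn":0},
  ],
)

```text
t: 7.1
eef_pos: [0.5522, -0.0104, 0.2253]
ee_rot: [-3.142, 0.0, -1.839]
force: [-0.5, 0.4, -5.8]
width: 0.0298
```

Emit:
send_rows(
  motion=[
    {"offset":[0,0,0.1],"turn":0},
    {"offset":[0,0,0.2],"turn":0},
    {"offset":[0,0,0.3],"turn":0},
    {"offset":[0,0,0.3],"turn":0},
  ],
)

```text
t: 7.5
eef_pos: [0.5522, -0.0104, 0.222]
ee_rot: [3.141, -0.0, -1.839]
force: [-0.7, -0.7, -4.8]
width: 0.0297
```

Emit:
send_rows(
  motion=[
    {"offset":[0,0,0.1],"turn":0},
    {"offset":[0,0,0.15],"turn":0},
    {"offset":[0,0,0.15],"turn":0},
  ],
)

```text
t: 7.8
eef_pos: [0.5524, -0.0103, 0.2212]
ee_rot: [-3.141, 0.0, -1.839]
force: [-2.0, 0.5, 2.7]
width: 0.0298
```

Seated: the height is 0.2212 as predicted, and the floor takes the weight. Releasing.

Emit:
send_rows(
  motion=[
    {"offset":[0,0,0],"turn":0},
    {"offset":[0,0,0],"turn":0},
    {"offset":[0,0,0],"turn":0},
    {"offset":[0,0,0],"turn":0},
    {"offset":[0,0,0],"turn":0},
    {"offset":[0,0,0],"turn":0},
  ],
  hand=0.6,
)

```text
t: 8.4
eef_pos: [0.5523, -0.0103, 0.2207]
ee_rot: [-3.142, 0.0, -1.839]
force: [-0.2, 0.2, -0.1]
width: 0.0685
```

Emit:
send_rows(
  motion=[
    {"offset":[0,0,-0.5],"turn":0},
    {"offset":[0,0,-3],"turn":0},
    {"offset":[0,0,-7],"turn":0},
    {"offset":[0,0,-11],"turn":0},
    {"offset":[-3,0,-14],"turn":0},
    {"offset":[-6,0,-14],"turn":0},
    {"offset":[-6,0,-14],"turn":0},
    {"offset":[-6,0,-14],"turn":0},
  ],
)

```text
t: 9.2
eef_pos: [0.568, 0.048, 0.3609]
ee_rot: [3.141, 0.0, -1.838]
force: [-0.5, 0.1, -0.8]
width: 0.0702
```

```bash
cat > fx.py <<'E'
from h import *
a=np.radians(74.62); y=np.array([np.cos(a),np.sin(a)]); x=np.array([y[1],-y[0]]); o=np.array([.532,-.085])+.01*y
hub=o-.12*y
def loc(P): return np.stack([(P[...,:2]-o)@x,(P[...,:2]-o)@y,P[...,2]],-1)*1000
E
python3 - <<'E'
from fx import *
f=grab_frame("wrist"); P=wpts(f); cv2.imwrite("pics/w3.png",f["frame"])
s=get_state(); print(s["t"],s["eef_pos"],np.degrees(s["ee_rot"]),s["width"],s["force"])
L=loc(P); im=f["frame"]; hsv=cv2.cvtColor(im,cv2.COLOR_BGR2HSV)
q=L[(L[...,2]>71)&(L[...,2]<77)&(abs(L[...,0])<25)&(L[...,1]>25)&(L[...,1]<105)]
print("blank top",cv2.minAreaRect(q[:,:2].astype(np.float32)),len(q))
q=L[(L[...,2]>66)&(L[...,2]<73)&(abs(L[...,0])<28)&(L[...,1]>-50)&(L[...,1]<25)]
print("jaw y max",np.percentile(q[:,1],[1,99]),len(q))
red=((hsv[...,0]<8)|(hsv[...,0]>172))&(hsv[...,1]>120)
q=L[red&(L[...,2]>95)&(L[...,2]<160)&(L[...,1]<-50)]
if len(q): print("sleeve",len(q),np.percentile(q,[2,50,98],axis=0))
E
```

```text
9.25 [0.56783845 0.04747255 0.36060202] [ 1.79967481e+02 -2.16305155e-02 -1.05342524e+02] 0.07022181256494789 [ 0.67367339 -0.16814678  0.12065395]
blank top ((-0.26224803924560547, 67.23906707763672), (29.929426193237305, 50.02101135253906), 0.25034794211387634) 2213
jaw y max [-46.53273586 -11.98351996] 2097
```

View pics/w3.png

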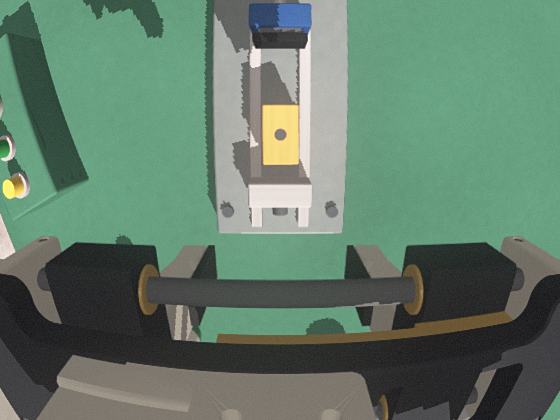

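The blank sits flat in the channel at (280,134), fixture (−0.3, 67) mm, yaw 0.25°. The jaw face is at −12 mm, so crank ≈0.9 rad, which agrees with the top view. Next, over to the sleeve.

```bash
python3 - <<'E'
from fx import *
s=o+.0346*x-.1627*y; print(s); print(rel([*(s+.05*y),.38],-105.4), rel([*s,.286],-105.4))
E
```

```text
[ 0.52486188 -0.24140811]
(array([24.  , -3.5 , -1.94]), np.float64(0.1)) (array([29.  , -3.5 ,  7.46]), np.float64(0.1))
```

Emit:
send_rows(
  motion=[
    {"offset":[4,-0.5,-1],"turn":0},
    {"offset":[8.5,-1,-2],"turn":0},
    {"offset":[13,-2,-2],"turn":0},
    {"offset":[17.5,-2.8,-2],"turn":0},
    {"offset":[21.5,-3.3,-2],"turn":0},
    {"offset":[24,-3.5,-2],"turn":0},
    {"offset":[24,-3.5,-2],"turn":0},
    {"offset":[24,-3.5,-2],"turn":0},
  ],
  hand=0.3,
)

```text
t: 10.05
eef_pos: [0.5376, -0.1944, 0.3803]
ee_rot: [3.141, -0.0, -1.842]
force: [-0.2, -0.1, 0.2]
width: 0.057
```

```bash
python3 - <<'E'
from fx import *
f=grab_frame("wrist"); P=wpts(f); cv2.imwrite("pics/w4.png",f["frame"])
s=get_state(); print(s["t"],s["eef_pos"],np.degrees(s["ee_rot"]),s["width"],s["force"])
L=loc(P); hsv=cv2.cvtColor(f["frame"],cv2.COLOR_BGR2HSV)
d=np.hypot(L[...,0]-35,L[...,1]+163)
m=(d<30)&(L[...,2]>148)&(L[...,2]<162); q=L[m]
print(len(q),cv2.minEnclosingCircle(q[:,:2].astype(np.float32)),np.median(q,0))
c=np.median(q,0)[:2]; ang=np.arctan2(-(c[1]+120),c[0]); print("a",ang,np.hypot(c[0],c[1]+120))
t=o+(c[0]*x+c[1]*y)/1000; print(rel([*t,.286],-105.4))
E
```

```text
10.1 [ 0.53785267 -0.19364869  0.38044004] [ 1.79960782e+02 -4.77052524e-03 -1.05447610e+02] 0.05705979722086695 [-0.0686934  -0.1333262  -0.16332309]
1013 ((34.16758728027344, -163.04519653320312), 12.103535652160645) [  34.15991274 -164.06338295  155.08556757]
a 0.9113332762735974 55.75375642560547
(array([5.09, 0.02, 9.44]), np.float64(-0.0))
```

View pics/w4.png

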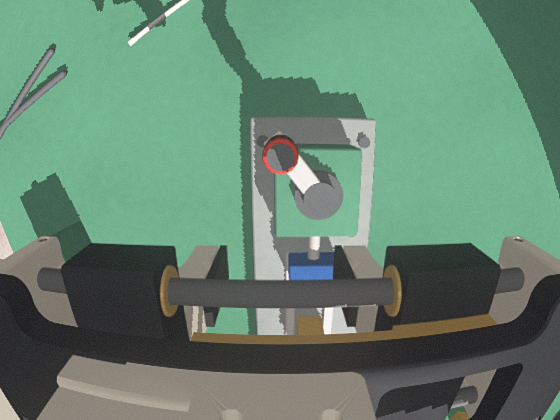

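The sleeve is at (281,154), fixture (34.2, −163.0): radius 55.0 mm, crank angle 0.90 rad. Descending and gripping.

Emit:
send_rows(
  motion=[
    {"offset":[3,0,1],"turn":0},
    {"offset":[5,0,3],"turn":0},
    {"offset":[5,0,6],"turn":0},
    {"offset":[5,0,8.5],"turn":0},
    {"offset":[5,0,9.4],"turn":0},
    {"offset":[5,0,9.4],"turn":0},
    {"offset":[5,0,9.4],"turn":0},
  ],
)

```text
t: 10.8
eef_pos: [0.5258, -0.241, 0.2878]
ee_rot: [-3.14, -0.0, -1.838]
force: [0.0, 0.5, 0.1]
width: 0.0572
```

Emit:
send_rows(
  motion=[
    {"offset":[0,0,0],"turn":0},
    {"offset":[0,0,0],"turn":0},
    {"offset":[0,0,0],"turn":0},
    {"offset":[0,0,0],"turn":0},
    {"offset":[0,0,0],"turn":0},
    {"offset":[0,0,0],"turn":0},
    {"offset":[0,0,0],"turn":0},
  ],
  hand=-1,
  squeeze=40,
)

```text
t: 11.5
eef_pos: [0.5248, -0.2413, 0.2869]
ee_rot: [3.141, -0.0, -1.839]
force: [-3.0, 1.5, 4.6]
width: 0.0232
```

```bash
cat > wind.py <<'E'
from fx import *
import sys
# rows of tool-frame offsets from measured crank angle / given start angle to successive angles
def pos(a,r=55): return np.array([r*np.cos(a),-120-r*np.sin(a)])
s=get_state(); l=loc(np.array(s["eef_pos"])); v=l[:2]-[0,-120]
am=np.arctan2(-v[1],v[0]); print("t",s["t"],"a mod 2pi",am, "r",np.hypot(*v),"z",s["eef_pos"][2],"psi",np.degrees(s["ee_rot"][2]))
F=np.array(s["force"]); fl=np.array([F[:2]@x,F[:2]@y]); T=np.array([-np.sin(am),-np.cos(am)]); print("resist",-fl@T,"radial",fl@v/np.hypot(*v),"Fz",F[2],"w",s["width"])
if len(sys.argv)>1:
    a0,st,n=map(float,sys.argv[1:4])   # commanded start angle, step, total rows
    while n>0:
        k=int(min(8,n)); p0=pos(a0); r=[]
        for i in range(1,k+1):
            d=(pos(a0+st*i)-p0)/10; r.append([round(-d[1],2),round(-d[0],2),0])   # tool x=-fix y, tool y=-fix x
        print(round(a0,3),"->",round(a0+st*k,3),[[float(c) for c in q] for q in r]); a0+=st*k; n-=k
E
python3 wind.py 0.9 0.25 26
```

```text
t 11.5 a mod 2pi 0.8901254967749574 r 54.88309642790443 z 0.2869052171014599 psi -105.37467937067333
resist -2.1497665308476672 radial -2.536884756115635 Fz 4.630772661796942 w 0.023194427653754738
0.9 -> 2.9 [[0.71, 1.17, 0.0], [1.11, 2.48, 0.0], [1.17, 3.85, 0.0], [0.9, 5.2, 0.0], [0.29, 6.43, 0.0], [-0.59, 7.47, 0.0], [-1.71, 8.27, 0.0], [-2.99, 8.76, 0.0]]
2.9 -> 4.9 [[-1.36, 0.16, 0.0], [-2.72, -0.02, 0.0], [-3.99, -0.54, 0.0], [-5.1, -1.35, 0.0], [-5.97, -2.41, 0.0], [-6.55, -3.65, 0.0], [-6.81, -5.0, 0.0], [-6.72, -6.37, 0.0]]
4.9 -> 6.9 [[0.42, -1.3, 0.0], [1.15, -2.46, 0.0], [2.15, -3.41, 0.0], [3.35, -4.08, 0.0], [4.67, -4.43, 0.0], [6.04, -4.44, 0.0], [7.38, -4.11, 0.0], [8.58, -3.46, 0.0]]
6.9 -> 7.4 [[1.01, 0.93, 0.0], [1.76, 2.07, 0.0]]
```

```bash
python3 wind.py 0.9 0.15 8; python3 wind.py 2.1 0.2 24|tail -3
```

```text
t 11.5 a mod 2pi 0.8901254967749574 r 54.88309642790443 z 0.2869052171014599 psi -105.37467937067333
resist -2.1497665308476672 radial -2.536884756115635 Fz 4.630772661796942 w 0.023194427653754738
0.9 -> 2.1 [[0.46, 0.68, 0.0], [0.82, 1.43, 0.0], [1.06, 2.21, 0.0], [1.18, 3.03, 0.0], [1.17, 3.85, 0.0], [1.05, 4.67, 0.0], [0.8, 5.45, 0.0], [0.44, 6.2, 0.0]]
2.1 -> 3.7 [[-0.65, 0.89, 0.0], [-1.46, 1.63, 0.0], [-2.4, 2.2, 0.0], [-3.43, 2.56, 0.0], [-4.52, 2.72, 0.0], [-5.62, 2.65, 0.0], [-6.68, 2.37, 0.0], [-7.66, 1.89, 0.0]]
3.7 -> 5.3 [[-0.87, -0.67, 0.0], [-1.59, -1.5, 0.0], [-2.12, -2.46, 0.0], [-2.46, -3.51, 0.0], [-2.59, -4.6, 0.0], [-2.49, -5.69, 0.0], [-2.18, -6.74, 0.0], [-1.66, -7.71, 0.0]]
5.3 -> 6.9 [[0.7, -0.85, 0.0], [1.55, -1.54, 0.0], [2.52, -2.05, 0.0], [3.58, -2.36, 0.0], [4.67, -2.45, 0.0], [5.76, -2.32, 0.0], [6.8, -1.98, 0.0], [7.76, -1.44, 0.0]]
```

Emit:
send_rows(
  motion=[
    {"offset":[0.46,0.68,0],"turn":0},
    {"offset":[0.82,1.43,0],"turn":0},
    {"offset":[1.06,2.21,0],"turn":0},
    {"offset":[1.18,3.03,0],"turn":0},
    {"offset":[1.17,3.85,0],"turn":0},
    {"offset":[1.05,4.67,0],"turn":0},
    {"offset":[0.8,5.45,0],"turn":0},
    {"offset":[0.44,6.2,0],"turn":0},
  ],
)

```text
t: 12.3
eef_pos: [0.4647, -0.2299, 0.287]
ee_rot: [-3.139, -0.001, -1.839]
force: [3.4, -5.3, -3.0]
width: 0.0232
```

```bash
python3 wind.py
```

```text
t 12.3 a mod 2pi 2.0781017178982815 r 54.44294015810043 z 0.28702832427210023 psi -105.35651784239037
resist 6.118442718011966 radial 1.4119615023516663 Fz -3.0011650352615495 w 0.023198929755494074
```

Winding cleanly, with the expected drag of 6.1 N. Continuing.

Emit:
send_rows(
  motion=[
    {"offset":[-0.65,0.89,0],"turn":0},
    {"offset":[-1.46,1.63,0],"turn":0},
    {"offset":[-2.4,2.2,0],"turn":0},
    {"offset":[-3.43,2.56,0],"turn":0},
    {"offset":[-4.52,2.72,0],"turn":0},
    {"offset":[-5.62,2.65,0],"turn":0},
    {"offset":[-6.68,2.37,0],"turn":0},
    {"offset":[-7.66,1.89,0],"turn":0},
  ],
)

```text
t: 13.1
eef_pos: [0.4654, -0.1507, 0.2869]
ee_rot: [3.14, -0.002, -1.839]
force: [-3.6, -7.5, 4.5]
width: 0.0235
```

Emit:
send_rows(
  motion=[
    {"offset":[-0.87,-0.67,0],"turn":0},
    {"offset":[-1.59,-1.5,0],"turn":0},
    {"offset":[-2.12,-2.46,0],"turn":0},
    {"offset":[-2.46,-3.51,0],"turn":0},
    {"offset":[-2.59,-4.6,0],"turn":0},
    {"offset":[-2.49,-5.69,0],"turn":0},
    {"offset":[-2.18,-6.74,0],"turn":0},
    {"offset":[-1.66,-7.71,0],"turn":0},
  ],
)

```text
t: 13.9
eef_pos: [0.5448, -0.1545, 0.2868]
ee_rot: [3.14, 0.0, -1.839]
force: [-5.5, 3.7, 7.4]
width: 0.0237
```

```bash
python3 wind.py 5.3 0.15 8; python3 wind.py 6.5 0.12 8|tail -1
```

```text
t 13.9 a mod 2pi -0.9847345343023186 r 55.69362616268086 z 0.2868405494329749 psi -105.35269568053171
resist 6.388089811284945 radial -1.7783995566163058 Fz 7.4487726231373905 w 0.02368084676833414
5.3 -> 6.5 [[0.51, -0.65, 0.0], [1.11, -1.22, 0.0], [1.78, -1.69, 0.0], [2.52, -2.05, 0.0], [3.31, -2.3, 0.0], [4.12, -2.43, 0.0], [4.94, -2.44, 0.0], [5.76, -2.32, 0.0]]
6.5 -> 7.46 [[0.63, 0.18, 0.0], [1.24, 0.44, 0.0], [1.82, 0.76, 0.0], [2.35, 1.15, 0.0], [2.83, 1.61, 0.0], [3.25, 2.11, 0.0], [3.61, 2.67, 0.0], [3.9, 3.26, 0.0]]
```

Emit:
send_rows(
  motion=[
    {"offset":[0.51,-0.65,0],"turn":0},
    {"offset":[1.11,-1.22,0],"turn":0},
    {"offset":[1.78,-1.69,0],"turn":0},
    {"offset":[2.52,-2.05,0],"turn":0},
    {"offset":[3.31,-2.3,0],"turn":0},
    {"offset":[4.12,-2.43,0],"turn":0},
    {"offset":[4.94,-2.44,0],"turn":0},
    {"offset":[5.76,-2.32,0],"turn":0},
  ],
)

```text
t: 14.7
eef_pos: [0.5522, -0.2159, 0.2869]
ee_rot: [-3.141, 0.001, -1.839]
force: [-1.4, 9.0, 5.8]
width: 0.0234
```

Emit:
send_rows(
  motion=[
    {"offset":[0.63,0.18,0],"turn":0},
    {"offset":[1.24,0.44,0],"turn":0},
    {"offset":[1.82,0.76,0],"turn":0},
    {"offset":[2.35,1.15,0],"turn":0},
    {"offset":[2.83,1.61,0],"turn":0},
    {"offset":[3.25,2.11,0],"turn":0},
    {"offset":[3.61,2.67,0],"turn":0},
    {"offset":[3.9,3.26,0],"turn":0},
  ],
)

```text
t: 15.5
eef_pos: [0.5118, -0.245, 0.287]
ee_rot: [-3.137, 0.001, -1.839]
force: [6.3, 4.6, -2.7]
width: 0.0234
```

```bash
python3 wind.py 7.46 0.05 8;python3 - <<'E'
from fx import *
# stop face from the stored views
P=np.load("w2.npy")
for n in("top","side"):
    L=loc(np.load(n+".npy")); q=L[(L[...,2]>62)&(L[...,2]<70)&(abs(L[...,0])<24)&(L[...,1]>95)&(L[...,1]<150)]; print(n,len(q),np.percentile(q[:,1],[3,50,97]) if len(q) else 0)
f=grab_frame("top"); L=loc(pts(f)); q=L[(L[...,2]>71)&(L[...,2]<78)&(abs(L[...,0])<22)&(L[...,1]>20)&(L[...,1]<125)]; print("blank now",len(q),cv2.minAreaRect(q[:,:2].astype(np.float32)) if len(q) else 0)
E
```

```text
t 15.5 a mod 2pi 1.1378977046609418 r 54.639308562179615 z 0.28704389859754387 psi -105.3394165572206
resist 6.936681893054625 radial -3.4946442625474186 Fz -2.7447223678555375 w 0.023366951139722703
7.46 -> 7.86 [[0.1, 0.26, 0.0], [0.19, 0.52, 0.0], [0.26, 0.78, 0.0], [0.32, 1.05, 0.0], [0.36, 1.32, 0.0], [0.4, 1.6, 0.0], [0.42, 1.87, 0.0], [0.42, 2.14, 0.0]]
top 167 [108.67874762 118.77199681 129.10500047]
side 82 [109.46033935 121.5691287  132.86132688]
blank now 1 ((-6.363522052764893, 124.21012878417969), (0.0, 0.0), 0.0)
```

Emit:
send_rows(
  motion=[
    {"offset":[0.1,0.26,0],"turn":0},
    {"offset":[0.19,0.52,0],"turn":0},
    {"offset":[0.26,0.78,0],"turn":0},
    {"offset":[0.32,1.05,0],"turn":0},
    {"offset":[0.36,1.32,0],"turn":0},
    {"offset":[0.4,1.6,0],"turn":0},
    {"offset":[0.42,1.87,0],"turn":0},
    {"offset":[0.42,2.14,0],"turn":0},
  ],
)

```text
t: 16.35
eef_pos: [0.4902, -0.244, 0.2871]
ee_rot: [-3.137, 0.0, -1.838]
force: [6.8, -2.9, -4.0]
width: 0.0231
```

```bash
python3 wind.py 7.86 0.025 8; python3 wind.py 7.86 0.025 4|tail -1;python3 wind.py 7.96 0.025 4|tail -1;python3 wind.py 8.06 0.025 4|tail -1
```

```text
t 16.35 a mod 2pi 1.536616467021493 r 54.47645022620864 z 0.2870865061735969 psi -105.33474040928694
resist 7.304129640704473 radial 1.2551255887675885 Fz -3.978331577411342 w 0.023084030074607027
7.86 -> 8.06 [[-0.0, 0.14, 0.0], [-0.01, 0.27, 0.0], [-0.02, 0.41, 0.0], [-0.03, 0.55, 0.0], [-0.05, 0.69, 0.0], [-0.07, 0.82, 0.0], [-0.09, 0.96, 0.0], [-0.12, 1.09, 0.0]]
7.86 -> 7.96 [[-0.0, 0.14, 0.0], [-0.01, 0.27, 0.0], [-0.02, 0.41, 0.0], [-0.03, 0.55, 0.0]]
7.96 -> 8.06 [[-0.02, 0.14, 0.0], [-0.04, 0.27, 0.0], [-0.06, 0.41, 0.0], [-0.09, 0.54, 0.0]]
8.06 -> 8.16 [[-0.03, 0.13, 0.0], [-0.06, 0.27, 0.0], [-0.1, 0.4, 0.0], [-0.14, 0.53, 0.0]]
```

Emit:
send_rows(
  motion=[
    {"offset":[0,0.14,0],"turn":0},
    {"offset":[-0.01,0.27,0],"turn":0},
    {"offset":[-0.02,0.41,0],"turn":0},
    {"offset":[-0.03,0.55,0],"turn":0},
  ],
)

```text
t: 16.75
eef_pos: [0.4849, -0.2425, 0.2871]
ee_rot: [-3.137, -0.0, -1.839]
force: [6.0, -2.8, -3.9]
width: 0.0238
```

```bash
python3 wind.py
```

```text
t 16.75 a mod 2pi 1.6382722712152833 r 54.463696380623894 z 0.28707927133507194 psi -105.3382999657521
resist 6.599957417323221 radial 0.6275473765298921 Fz -3.8935929197189596 w 0.023755041168395215
```

Emit:
send_rows(
  motion=[
    {"offset":[-0.02,0.14,0],"turn":0},
    {"offset":[-0.04,0.27,0],"turn":0},
    {"offset":[-0.06,0.41,0],"turn":0},
    {"offset":[-0.09,0.54,0],"turn":0},
  ],
)

```text
t: 17.15
eef_pos: [0.4797, -0.2403, 0.2871]
ee_rot: [-3.138, -0.0, -1.839]
force: [5.0, -5.2, -4.6]
width: 0.0233
```

```bash
python3 wind.py
```

```text
t 17.15 a mod 2pi 1.740680377638411 r 54.42266800301127 z 0.28706758826950857 psi -105.34219996720401
resist 6.775222049985543 radial 2.609031281149406 Fz -4.5763113986414155 w 0.023332705638828825
```

Emit:
send_rows(
  motion=[
    {"offset":[-0.03,0.13,0],"turn":0},
    {"offset":[-0.06,0.27,0],"turn":0},
    {"offset":[-0.1,0.4,0],"turn":0},
    {"offset":[-0.14,0.53,0],"turn":0},
  ],
)

```text
t: 17.55
eef_pos: [0.4748, -0.2377, 0.2871]
ee_rot: [-3.138, -0.001, -1.839]
force: [5.2, -6.4, -3.4]
width: 0.0234
```

```bash
python3 wind.py 8.16 0.025 4; for a in 8.26 8.36 8.46 8.56; do python3 wind.py $a 0.025 4|tail -1; done
```

```text
t 17.55 a mod 2pi 1.8425474792615912 r 54.407083140569966 z 0.28707594985845253 psi -105.3412436813245
resist 7.753031845687752 radial 2.8332529549337555 Fz -3.3708040398615458 w 0.023380451882283933
8.16 -> 8.26 [[-0.04, 0.13, 0.0], [-0.09, 0.26, 0.0], [-0.14, 0.39, 0.0], [-0.19, 0.52, 0.0]]
8.26 -> 8.36 [[-0.06, 0.13, 0.0], [-0.11, 0.25, 0.0], [-0.18, 0.37, 0.0], [-0.24, 0.49, 0.0]]
8.36 -> 8.46 [[-0.07, 0.12, 0.0], [-0.14, 0.24, 0.0], [-0.21, 0.35, 0.0], [-0.29, 0.47, 0.0]]
8.46 -> 8.56 [[-0.08, 0.11, 0.0], [-0.16, 0.22, 0.0], [-0.25, 0.33, 0.0], [-0.34, 0.44, 0.0]]
8.56 -> 8.66 [[-0.09, 0.1, 0.0], [-0.18, 0.2, 0.0], [-0.28, 0.3, 0.0], [-0.38, 0.4, 0.0]]
```

Emit:
send_rows(
  motion=[
    {"offset":[-0.04,0.13,0],"turn":0},
    {"offset":[-0.09,0.26,0],"turn":0},
  ],
)

```text
t: 17.75
eef_pos: [0.4726, -0.2363, 0.2871]
ee_rot: [-3.138, -0.001, -1.839]
force: [5.1, -8.2, -4.7]
width: 0.0232
```

```bash
python3 wind.py; python3 - <<'E'
from h import *
for i in range(5):
    grab_frame("side"); print(np.round(get_state()["force"],1), np.round(get_state()["eef_pos"],4))
E
python3 wind.py
```

```text
t 17.75 a mod 2pi 1.8920518346992679 r 54.38760640372862 z 0.28708926740869567 psi -105.33916256399655
resist 8.795831248829364 radial 3.958857470576043 Fz -4.738587106625401 w 0.023247039889601043
[ 5.  -7.3 -5.1] [ 0.4724 -0.2362  0.2871]
[ 4.3 -6.3 -2.8] [ 0.4724 -0.2362  0.2871]
[ 3.5 -6.2 -3.8] [ 0.4725 -0.2362  0.2871]
[ 4.  -6.2 -3.2] [ 0.4725 -0.2362  0.2871]
[ 4.3 -6.1 -2.4] [ 0.4725 -0.2362  0.2871]
t 18.0 a mod 2pi 1.8938923285681777 r 54.408746350346156 z 0.28705979495114187 psi -105.34504939612623
resist 7.02173028164054 radial 2.668637011808864 Fz -2.418532284578752 w 0.02335546604169997
```

Bite starts around 8.07 rad, where resistance rises from about 6.7 to 8.8 N. Going on in small steps.

Emit:
send_rows(
  motion=[
    {"offset":[-0.05,0.13,0],"turn":0},
    {"offset":[-0.11,0.26,0],"turn":0},
  ],
)

```text
t: 18.2
eef_pos: [0.4704, -0.2347, 0.2871]
ee_rot: [-3.138, -0.001, -1.839]
force: [5.0, -9.8, -5.2]
width: 0.0235
```

```bash
python3 wind.py
```

```text
t 18.2 a mod 2pi 1.9420375244230714 r 54.35596775164704 z 0.28707538576410524 psi -105.3429095022954
resist 9.828755281227703 radial 4.843626030724333 Fz -5.205010966795579 w 0.023464627046128044
```

Emit:
send_rows(
  motion=[
    {"offset":[-0.04,0.07,0],"turn":0},
    {"offset":[-0.07,0.15,0],"turn":0},
  ],
)

```text
t: 18.4
eef_pos: [0.4691, -0.2337, 0.2871]
ee_rot: [-3.138, -0.001, -1.839]
force: [4.7, -9.1, -4.9]
width: 0.0234
```

```bash
python3 wind.py
```

```text
t 18.4 a mod 2pi 1.972052706751141 r 54.34019930202995 z 0.28708627254226005 psi -105.34047518138485
resist 9.296774383026637 radial 4.2015974040637944 Fz -4.910181068816374 w 0.023359381959062484
```

Resistance is about 9.5 N at 8.255 rad, roughly 0.19 rad past first bite, so about 19 N of clamping. Letting go.

Emit:
send_rows(
  motion=[
    {"offset":[0,0,0],"turn":0},
    {"offset":[0,0,0],"turn":0},
    {"offset":[0,0,0],"turn":0},
    {"offset":[0,0,0],"turn":0},
    {"offset":[0,0,0],"turn":0},
    {"offset":[0,0,0],"turn":0},
  ],
  hand=0.4,
)

```text
t: 19.0
eef_pos: [0.4678, -0.2325, 0.2867]
ee_rot: [-3.142, 0.0, -1.839]
force: [0.6, 0.9, -1.1]
width: 0.0604
```

Emit:
send_rows(
  motion=[
    {"offset":[0,0,-1],"turn":0},
    {"offset":[0,0,-4],"turn":0},
    {"offset":[0,0,-8],"turn":0},
    {"offset":[-2,0,-11],"turn":0},
    {"offset":[-6,0,-13],"turn":0},
    {"offset":[-10,0,-13],"turn":0},
    {"offset":[-10,0,-13],"turn":0},
    {"offset":[-10,0,-13],"turn":0},
  ],
)

```text
t: 19.8
eef_pos: [0.4943, -0.1354, 0.4175]
ee_rot: [-3.141, 0.0, -1.837]
force: [0.4, -1.5, -0.2]
width: 0.0612
```

```bash
python3 - <<'E'
from fx import *
f=grab_frame("wrist"); L=loc(wpts(f)); cv2.imwrite("pics/w5.png",f["frame"])
s=get_state(); print(s["t"],s["eef_pos"],s["width"],s["force"])
a=8.255-2*np.pi; e=[55*np.cos(a),-120-55*np.sin(a)]
q=L[(np.hypot(L[...,0]-e[0],L[...,1]-e[1])<25)&(L[...,2]>149)&(L[...,2]<162)]
c,r=cv2.minEnclosingCircle(q[:,:2].astype(np.float32)); print("sleeve",c,r,"a",np.arctan2(-(c[1]+120),c[0])+2*np.pi)
q=L[(L[...,2]>71.5)&(L[...,2]<78)&(abs(L[...,0])<24)&(L[...,1]>40)&(L[...,1]<130)]
print("blank",len(q),cv2.minAreaRect(q[:,:2].astype(np.float32)) if len(q) else 0)
E
```

```text
19.85 [ 0.49417808 -0.13607136  0.41714508] 0.06128041793605447 [-0.03270249 -0.16257693 -0.80274077]
sleeve (-20.91431999206543, -170.67774963378906) 11.80492115020752 a 8.245381588506552
blank 589 ((0.2584867477416992, 89.54914855957031), (36.94607162475586, 29.490694046020508), 89.53743743896484)
```

View pics/w5.png

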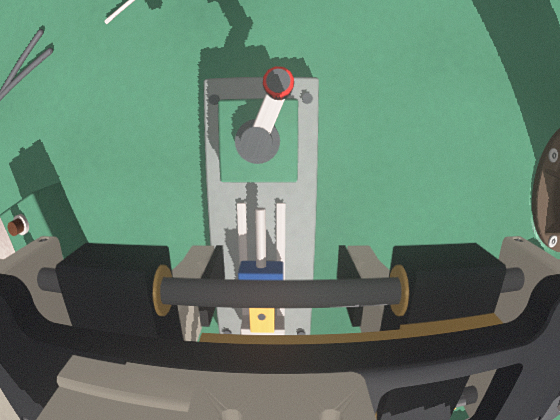

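The sleeve at (279,82) stayed at 8.245 rad after release, and the jaw (260,272) is against the blank (262,315). One last look from the side before handing in.

```bash
python3 - <<'E'
from fx import *
f=grab_frame("side"); P=pts(f); L=loc(P); im=f["frame"]
m=(L[...,2]>28)&(abs(L[...,0])<60)&(abs(L[...,1])<170)
v,u=np.where(m&(L[...,1]>20)); cv,cu=int(np.median(v)),int(np.median(u)); print(cu,cv)
a=im[max(cv-75,0):cv+75,max(cu-100,0):cu+100]; cv2.imwrite("pics/s5.png",cv2.resize(a,None,fx=4,fy=4,interpolation=2))
q=L[(L[...,2]>71.5)&(L[...,2]<78)&(abs(L[...,0])<22)&(L[...,1]>40)&(L[...,1]<130)]
print("blank",len(q),cv2.minAreaRect(q[:,:2].astype(np.float32)) if len(q) else 0, np.median(q[:,2]) if len(q) else 0)
b=cv2.imread("pics/side0.png"); d=cv2.absdiff(b,im).max(2)>60
n,_,st,ce=cv2.connectedComponentsWithStats(d.astype(np.uint8)); print([(st[i].tolist()) for i in range(1,n) if st[i,4]>40])
E
```

```text
267 243
blank 120 ((-1.385354995727539, 85.38321685791016), (36.17205047607422, 88.72930145263672), 0.7204887270927429) 74.3136109623861
[[354, 0, 24, 19, 394], [383, 0, 111, 54, 2712], [453, 5, 107, 209, 8555], [265, 25, 103, 84, 2572], [476, 46, 16, 8, 91], [439, 55, 7, 40, 239], [377, 59, 14, 31, 317], [459, 60, 13, 37, 227], [392, 62, 21, 24, 365], [262, 94, 103, 74, 3090], [437, 99, 22, 69, 612], [411, 104, 26, 8, 109], [366, 127, 46, 167, 3997], [414, 142, 38, 150, 3406], [276, 144, 9, 12, 66], [473, 144, 73, 101, 3991], [285, 154, 17, 13, 60], [548, 154, 12, 26, 45], [305, 163, 25, 30, 257], [297, 167, 8, 22, 141], [277, 208, 19, 18, 232], [257, 221, 26, 24, 340], [490, 250, 10, 18, 78], [461, 258, 21, 7, 76], [442, 275, 56, 26, 400], [443, 317, 23, 5, 57], [269, 320, 12, 24, 279], [465, 321, 9, 8, 55]]
```

View pics/s5.png

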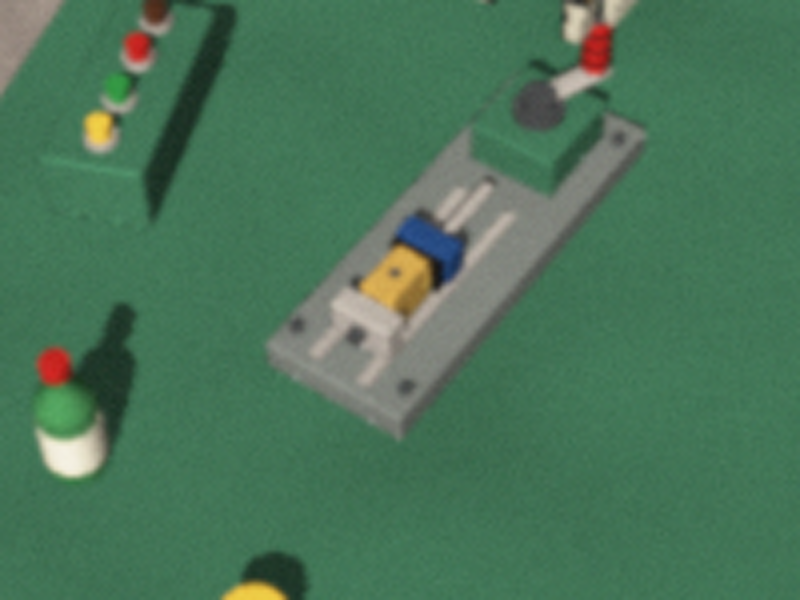

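The blank (395,280) is clamped flat between the jaw (430,250) and the stop (370,315). The oil bottle and tin are still standing in place, and the gripper is clear.

```bash
python3 -c "
from station import *
print(job_done())"
```

```text
the job is handed in; nothing more can be done
None
```

The blank is clamped in the fixture, and I handed the job in at about 20 s of the 72 s allowed. I picked the rightmost of the four look-alikes, set it in the channel, and wound the crank from 0.90 to about 8.25 rad without letting go of the sleeve.

- **Placing:** before winding, the wrist camera put the blank within 0.3 mm of the nest, turned about 0.25° from the channel.
- **Clamping:** hand force rose from about 6.7 N to 9.3–9.8 N, starting near 8.07 rad. Both the force and the angle past first bite put the clamping at about 14–19 N; no sensor reads it directly.
- **After letting go:** the crank read 8.245 rad, against 8.255 rad just before. The last side picture shows the blank flat between jaw and stop.
- **Bystanders:** the oil bottle and tin show no movement in the last side picture, though only part of the tin is in frame. I did not look at the screwdriver again, but the arm never went near it.
- **Checks that failed or disagreed:**
  - The last automatic fits of the blank's outline did not work. One camera saw only part of its top, and the other mixed in the jaw and stop. The final seating therefore rests on the picture and the force readings.
  - The last two force readings, 9.8 N then 9.3 N, also differ by about the sensor noise.

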